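Line up the sample pots on the counting strip by size

ROBOT

A 6-joint arm with a two-finger parallel gripper is mounted at the origin on a cart in front of the work surface, level with it; the furniture and walls round the work are solid. World frame = base frame: x ahead of the robot, y to its left, z up, the work surface at z = 0. Lengths are in m, angles in rad, forces in N, time in s.
With the tool pointing down it reaches from about 0.25 to 0.775 m from the base axis. Payload 4 kg.
Tool frame: the origin (TCP) lies at the centre of the arm's flange, where the gripper is bolted on; the fingertips stand 199 mm ahead of it and the grasp point (between the pads) lies 180 mm ahead of it (robot.tcp_to_tips is the z of the fingertips in the tool frame, in m); z points along the fingers, y is the line along which they close (so a half turn about z gives the same grasp; the last joint's range is limited). The gripper opens to 94 mm and grips with 3 to 60 N. Pads are 16 mm wide; open, the fingers measure 119 mm over their backs; the gripper's body (75 mm by 177 mm) begins 78 mm behind the grasp point.
Start: joints at [1.088, 0.087, 1.371, -0, 1.684, -0.103], TCP at [0.204, 0.511, 0.405] pointing down, gripper open.
Joint ranges: [-3.1, 3.1], [-0.76, 2.03], [0.27, 2.55], [-1.08, 4.22], [0.17, 2.65], [-2.57, 2.57]. Speed limits (rad/s): [2.79, 2.79, 3.14, 3.14, 3.14, 3.14].

INTERFACE

Orientations are given as [roll, pitch, yaw] about the fixed x, y, z axes, in that order (R = Rz(yaw) Ry(pitch) Rx(roll)).
In Python, from bench import robot gives the robot as it stands.
- The arm moves only by the tool play_rows, never from a script. Its arguments are lists of equal length, an entry for each row: "translation": the shift along the tool's x, y, z scaled (see below), a list of three; "twist": the turn, a rotation vector about the tool's x, y, z scaled (see below), a list of three; "gripper": the opening, from -1 (shut) to 1 (fully open). A call has 1 to 8 rows; each row shifts and turns the commanded pose from where the row before left it, along the tool's axes as they then stand; what a row does not reach is not made up. The controller multiplies each number of a shift by 0.04 m and each number of a turn by 0.1 rad. A row lasts 1/10 s, in which the tool goes at most 50 mm and 8.59 degrees, less where a joint would pass 70% of its speed; a pose out of reach is approached as far as the arm can. A call with a number of a shift or a turn outside -1 to 1 is refused whole. A call with a gripper value outside its range is refused whole. The fingers move at their own pace and stop on an object; the grip force is fixed at half the most. Time passes only in rows, so rows that do not move let the fingers close. It gives the time, the measured TCP pose, the force, the opening and the grip force at its end, in the units of the state.
- robot.get_obs(): the state, without advancing time (a new reading comes with each control period).
- robot.snapshot(name): name is "scene" or "top" or "wrist"; returns the picture (420x560x3 uint8, red, green, blue); there is no depth.
- robot.camera_model(name): a dict with "camera_matrix" (3x3 intrinsics, pixels), "rvec" (rotation vector, rad) and "tvec" (3), from world to camera coordinates, as OpenCV has them. Camera axes: x right, y down, z forward; pixel columns grow to the right and rows downward; lengths in m; the calibration is good to about 2 mm. A picture is of the moment at which its call begins: read the wrist's pose just before it. camera_model takes no time and is no camera call; for the wrist camera it gives the pose at the moment of the call.
- robot.close_job(): hands the job in; it is judged then, once.
Trained networks look in the newest picture that a camera, given by its name, has taken for a name from the list of things; names that differ only in an ending like _2 or _b are one class to them, and where a whole thing is asked for, a point or a joint stands for the part that bears it (a point fixed in the world has none). Each returns a list of dicts, best first, with "score" (0 to 1); they miss things now and then, are a little off and sometimes report something else, mostly with a low value. They report only what shows in the picture. A call takes as long as a camera call. They do not tell look-alikes from the thing itself.
- robot.recognise(name, camera): "centre" ([x, y, z] in m, in world coordinates, good to about 4 mm: the middle of the surface that is visible of it).
- robot.spot_point(name, camera): "centre" ([x, y, z] in m, in world coordinates, good to about 4 mm: a listed point, or the origin of a listed thing).
The state is a dict: "time": time; "joint_positions": joint angles; "qvel": joint speeds; "joint_torque": joint torques, N m; "tool_pos": TCP position; "ee_rot": TCP orientation; "wrist_force": force on the tool from outside, world axes, zero at the start; "wrist_torque": the same for the moment, N m; "width": finger opening in m; "finger_force": force on a finger pad.
Only numpy, scipy, OpenCV 4.12 (cv2) and the standard library are available. Lean on these libraries where they do the work, as an engineer would, in place of code of your own. Each camera call takes 0.05 s, during which the arm holds its last target. There are 200 camera calls.

TASK

Line up the four white-capped sample pots on the grey strip in order of size, each standing upright in the middle of its own ring: the largest on the ring beside the red knob, then the next smaller and so on, with the smallest beside the white knob. Leave the glue stick and the red and black date stamp standing where they are, and let go of everything at the end.

Things in the scene. Friction and masses are not known exactly. Their poses are not given: they have to be found in the camera images.
- pot_smallest: The smallest of the four: sealed sample pot, yellow with a ribbed white screw cap, 30 mm in diameter across the cap (the body below is about 3.5 mm narrower), 34 mm tall, the cap being its top 13 mm. Stands upright. Origin at the centre of its underside, z up along its axis; its yaw means nothing.
- pot_second: The second smallest of the four: sealed sample pot, yellow with a ribbed white screw cap, 41 mm in diameter across the cap (the body below is about 3.5 mm narrower), 44 mm tall, the cap being its top 13 mm. Stands upright. Origin at the centre of its underside, z up along its axis; its yaw means nothing.
- pot_third: The second largest of the four: sealed sample pot, yellow with a ribbed white screw cap, 52 mm in diameter across the cap (the body below is about 3.5 mm narrower), 55 mm tall, the cap being its top 13 mm. Stands upright. Origin at the centre of its underside, z up along its axis; its yaw means nothing.
- pot_largest: The largest of the four: sealed sample pot, yellow with a ribbed white screw cap, 64 mm in diameter across the cap (the body below is about 3.5 mm narrower), 68 mm tall, the cap being its top 13 mm. Stands upright. Origin at the centre of its underside, z up along its axis; its yaw means nothing.
- strip: Flat grey counting strip lying fixed on the desk, 440 mm long, 90 mm wide, 12 mm thick. Its top carries four black rings (72 mm outer diameter, painted, no relief) in a row along its length, 95 mm apart: their centres are at y = -142.5, -47.5, +47.5 and +142.5 mm, x = 0 in its frame. Origin at the centre of its underside, on the desk top; y along its length, x across it, z up.
- red_knob: Red knob fixed upright on top of the grey strip at one end of its long centre line, 18 mm in diameter and 21 mm tall, 202.5 mm from the strip's centre and 60 mm from the centre of the nearest ring; the white knob is at the other end. Which end is which changes from start to start. Origin at the centre of its underside, 12 mm above the desk.
- white_knob: White knob fixed upright on top of the grey strip at one end of its long centre line, 18 mm in diameter and 21 mm tall, 202.5 mm from the strip's centre and 60 mm from the centre of the nearest ring; the red knob is at the other end. Which end is which changes from start to start. Origin at the centre of its underside, 12 mm above the desk.
- glue_stick: Glue stick, yellow tube with a red cap, 26 mm in diameter, 87 mm tall, standing loose on the robot's side of the pots; a bystander. Origin at the centre of its underside, z up.
- date_stamp: Red and black date stamp with a round black handle, 26 x 52 x 80 mm, standing loose on the robot's side of the pots; a bystander. Origin at the centre of its underside, z up.
Not all that is in view belongs to the job. What is shaped like the pot_second but brown is not meant. What is shaped like the pot_third but brown is not meant.

How it is judged:
By the outcome, as a careful person would: the job done as asked, in the order asked, and still so for the second after the job is handed in, with the robot touching nothing.
It also fails if it takes over 99 s, if anything falls off the work surface, if the arm or the gripper's body presses on something with over 40 N, if the wrist force passes 120 N, or if a joint passes its speed limit or range.

## Working session

There is one attempt and no reset: what is moved stays moved. The work goes in short steps, Python scripts to look and compute and a tool call to move; the robot and the scene stay as the last step left them, time stands still between calls to the robot, and variables do not carry over. Pictures are saved under pics/ and viewed, at most 14 in all, crops included, and the job is handed in when it is done.

Besides the shell and the picture viewer there is one more tool, called as name(argument=value, ...) on one line, values as JSON. play_rows: Moves the arm, as the interface text tells. Its arguments: {"type":"object","properties":{"translation":{"type":"array","items":{"type":"array","items":{"type":"number","minimum":-1,"maximum":1}}},"twist":{"type":"array","items":{"type":"array","items":{"type":"number","minimum":-1,"maximum":1}}},"gripper":{"type":"array","items":{"type":"number"}}},"required":["translation","twist","gripper"]}

```bash
mkdir -p pics
cat > h.py <<'E'
import numpy as np, cv2
from bench import robot
def save(n,f):
    im=robot.snapshot(n); cv2.imwrite(f,cv2.cvtColor(im,cv2.COLOR_RGB2BGR)); return im
def cam(n):
    m=robot.camera_model(n); return np.array(m["camera_matrix"],float),np.array(m["rvec"],float),np.array(m["tvec"],float)
def px2w(n,u,v,z):
    K,r,t=cam(n); R=cv2.Rodrigues(r)[0]; o=-R.T@t.ravel(); d=R.T@np.linalg.inv(K)@np.array([u,v,1.]); return o+d*(z-o[2])/d[2]
def w2px(n,p):
    K,r,t=cam(n); return cv2.projectPoints(np.array([p],float),r,t,K,None)[0].ravel()
E
python3 - <<'E'
from h import *
o=robot.get_obs(); print(o["time"],o["tool_pos"],o["ee_rot"],o["width"])
save("top","pics/top.png"); save("scene","pics/scene.png")
for n in ["pot_smallest","pot_second","pot_third","pot_largest","strip","red_knob","white_knob","glue_stick","date_stamp"]:
    print(n,[(round(d["score"],2),np.round(d["centre"],3).tolist(),w2px("top",d["centre"]).round().tolist()) for d in robot.spot_point(n,"top")])
E
```

```text
0.0 [0.20386021 0.51070016 0.40353434] [-3.13943726e+00 -2.12862687e-04  2.76182819e+00] 0.0941997530823873
pot_smallest [(0.45, [0.448, 0.313, -0.001], [173.0, 223.0])]
pot_second [(0.7, [0.425, 0.135, 0.001], [233.0, 231.0]), (0.56, [0.459, 0.217, 0.002], [206.0, 219.0])]
pot_third [(0.7, [0.442, -0.023, -0.002], [286.0, 226.0]), (0.69, [0.452, -0.126, 0.001], [321.0, 223.0]), (0.23, [0.577, -0.252, 0.014], [363.0, 181.0])]
pot_largest [(0.76, [0.432, -0.3, -0.002], [379.0, 229.0])]
strip [(0.91, [0.602, -0.049, 0.0], [295.0, 174.0])]
red_knob [(0.53, [0.618, 0.148, 0.015], [230.0, 167.0])]
white_knob [(0.47, [0.583, -0.252, 0.011], [362.0, 179.0])]
glue_stick [(0.5, [0.333, 0.19, -0.001], [213.0, 262.0])]
date_stamp [(0.75, [0.341, -0.207, -0.002], [349.0, 260.0])]
```

View pics/top.png

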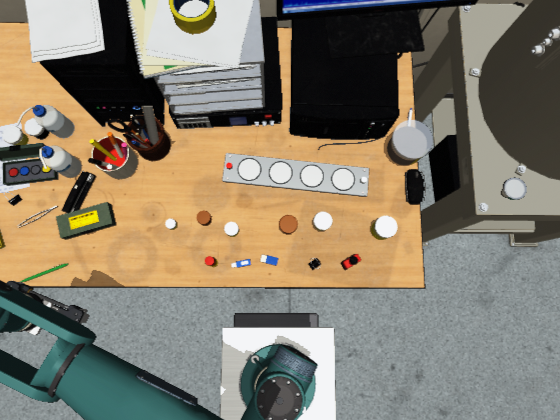

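View pics/scene.png

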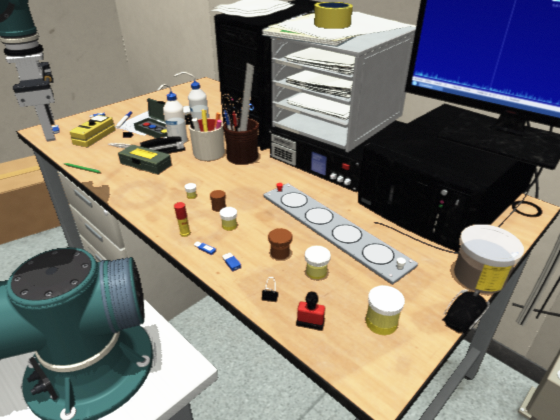

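Top view: white caps at (170,224), (232,229), (323,221) and (386,227). The brown look-alikes are at (204,218) and (288,225). The red knob is at (229,166) on the +y end of the strip and the white knob at (363,180).

Things that could be mistaken for my targets:
- **pot_second:** brown (204,218), rejected; white (232,229), chosen.
- **pot_third:** brown (288,225), rejected; white (323,221), chosen.
- **Largest and smallest:** the white bucket at (410,140) and the white knob at (363,180) are white and round but are not pots.

```bash
cat >> h.py <<'E'
def blobs(n,im,x0,x1,y0,y1,thr=185,amin=15):
    m=((im.min(2)>thr)*255).astype(np.uint8); M=np.zeros_like(m); M[y0:y1,x0:x1]=m[y0:y1,x0:x1]
    k,l,s,c=cv2.connectedComponentsWithStats(M); return [(c[i],s[i]) for i in range(1,k) if s[i][4]>=amin]
E
python3 - <<'E'
from h import *
im=robot.snapshot("top")
hs=[.034,.044,.055,.068]
for c,s in blobs("top",im,150,405,205,245):
    i=min(range(4),key=lambda i:abs([170,232,323,386][i]-c[0]))
    print(i,c.round(1),s[2:],px2w("top",*c,hs[i]).round(4))
for u,v in [(229,166),(363,180)]: print("knob",px2w("top",u,v,.033).round(4))
for u,v in [(249,169.5),(281,172.5),(312,176),(343.5,179)]: print("ring",px2w("top",u,v,.012).round(4))
c=im[150:290,150:410]; cv2.imwrite("pics/crop.png",cv2.cvtColor(cv2.resize(c,None,fx=3,fy=3,interpolation=cv2.INTER_CUBIC),cv2.COLOR_RGB2BGR))
E
```

```text
2 [322.8 220.3] [ 19  18 259] [ 0.4495 -0.1257  0.055 ]
3 [386.  226.2] [ 23  22 374] [ 0.4314 -0.3043  0.068 ]
0 [169.8 223.2] [11 10 80] [0.4415 0.3145 0.034 ]
1 [230.8 228.1] [ 14  13 150] [0.4268 0.1379 0.044 ]
knob [0.6148 0.1489 0.033 ]
knob [ 0.5757 -0.2501  0.033 ]
ring [0.6107 0.0905 0.012 ]
ring [ 0.6023 -0.0061  0.012 ]
ring [ 0.5923 -0.0999  0.012 ]
ring [ 0.5838 -0.1953  0.012 ]
```

View pics/crop.png

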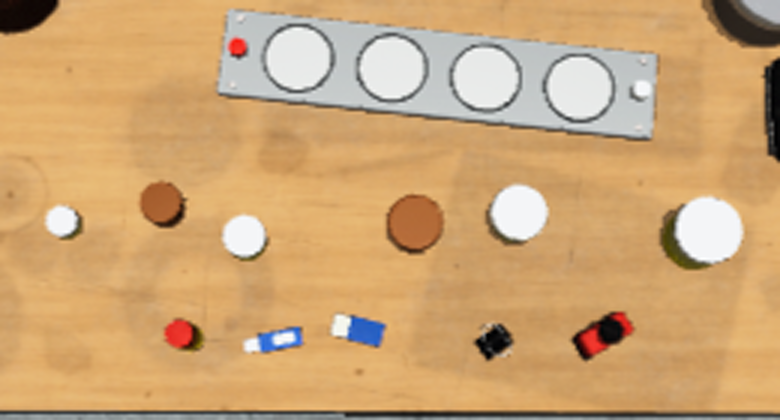

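play_rows(translation=[[0,0,0],[0,0,0],[0,0,0],[0,0,0]], twist=[[0,0,-1],[0,0,-1],[0,0,-1],[0,0,-0.8]], gripper=[1,1,1,1])

```text
time: 1.0
tool_pos: [0.2039, 0.5108, 0.4048]
ee_rot: [3.141, 0.0, -3.138]
wrist_force: [-0.2, -0.4, 0.5]
width: 0.0941
finger_force: 0.0
```

The crop confirms the choice: four white caps for the pots, with the brown ones left out, and red knob at the +y end. I'm moving toward the largest.

play_rows(translation=[[-0.7,-0.85,0],[-0.7,-0.85,0],[-0.7,-0.85,0],[-0.7,-0.85,0],[-0.7,-0.85,0],[-0.7,-0.85,0],[-0.7,-0.85,0],[-0.7,-0.85,0]], twist=[[0,0,0],[0,0,0],[0,0,0],[0,0,0],[0,0,0],[0,0,0],[0,0,0],[0,0,0]], gripper=[1,1,1,1,1,1,1,1])

```text
time: 1.8
tool_pos: [0.4287, 0.2373, 0.405]
ee_rot: [3.141, 0.001, -3.141]
wrist_force: [0.3, 0.8, -1.1]
width: 0.0943
finger_force: 0.0
```

play_rows(translation=[[0,-0.9,0],[0,-0.9,0],[0,-0.9,0],[0,-0.9,0],[0,-0.9,0],[0,-0.9,0],[0,-0.9,0],[0,0,0]], twist=[[0,0,0],[0,0,0],[0,0,0],[0,0,0],[0,0,0],[0,0,0],[0,0,0],[0,0,0]], gripper=[1,1,1,1,1,1,1,1])

```text
time: 2.6
tool_pos: [0.4279, -0.0162, 0.4048]
ee_rot: [-3.14, 0.0, 3.136]
wrist_force: [-0.5, 0.6, 0.2]
width: 0.0938
finger_force: 0.0
```

Run:
```python
from h import *
o=robot.get_obs(); print(o["time"],o["tool_pos"],o["ee_rot"]); save("wrist","pics/w1.png")
for p in [(.61,.0905,.012),(.602,-.006,.012),(.45,-.126,.055),(.427,.138,.044)]: print(w2px("wrist",p))
```

```text
2.6 [ 0.42786715 -0.0162131   0.40477457] [-3.14007836e+00  3.03556535e-04  3.13586339e+00]
[361.36057702 318.10515543]
[291.02777584 313.34086639]
[182.87102111 217.18635417]
[421.81050796 193.44979334]
```

View pics/w1.png

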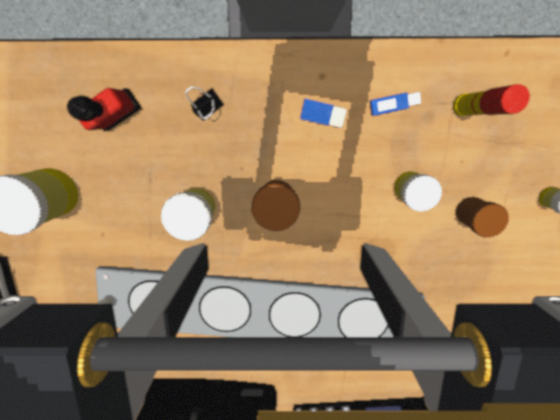

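The wrist view agrees with the prediction to within about 3 px. It shows pot_third at (186,215), pot_second at (422,192) and rings at (225,309), (294,315) and (363,318). I'm refining these, then continuing to the largest.

Run:
```python
from h import *
for u,v in [(225,309),(294,315),(363,318.5)]: print("ring",px2w("wrist",u,v,.012).round(4))
for u,v,z in [(186.5,215.5,.055),(422,192.5,.044),(16,206,.068)]: print("pot",px2w("wrist",u,v,z).round(4))
im=robot.snapshot("top")
for c,s in blobs("top",im,220,370,150,195): print(c.round(1),s[2:],px2w("top",*c,.012).round(4))
```

```text
ring [ 0.5948 -0.0957  0.012 ]
ring [ 0.6046 -0.0019  0.012 ]
ring [0.6106 0.0928 0.012 ]
pot [ 0.4481 -0.1218  0.055 ]
pot [0.4259 0.1381 0.044 ]
pot [ 0.4329 -0.2943  0.068 ]
[236.2 167.6] [ 40  31 460] [0.6161 0.1293 0.012 ]
[248.7 168.9] [ 21  21 339] [0.6126 0.0915 0.012 ]
[345.1 177.3] [ 92  36 666] [ 0.5892 -0.2002  0.012 ]
[342.7 178.8] [ 22  21 348] [ 0.5844 -0.1929  0.012 ]
```

play_rows(translation=[[0,-0.9,0],[0,-0.9,0],[0,-0.9,0],[0,-0.9,0],[0,-0.9,0],[0,-0.9,0],[0,-0.9,0],[0,-0.9,0]], twist=[[0,0,0],[0,0,0],[0,0,0],[0,0,0],[0,0,0],[0,0,0],[0,0,0],[0,0,0]], gripper=[1,1,1,1,1,1,1,1])

```text
time: 3.5
tool_pos: [0.4289, -0.3011, 0.4047]
ee_rot: [3.141, 0.001, -3.139]
wrist_force: [0.7, 0.8, 0.0]
width: 0.0939
finger_force: 0.0
```

Run:
```python
from h import *
o=robot.get_obs(); print(o["time"],o["tool_pos"],o["ee_rot"])
im=robot.snapshot("wrist")
for c,s in blobs("wrist",im,0,560,60,300,185,500): print(c.round(1),s,px2w("wrist",s[0]+s[2]/2,s[1]+s[3]/2,.068).round(4),px2w("wrist",*c,.055).round(4))
```

```text
3.5 [ 0.42892598 -0.30113836  0.40471471] [ 3.14104305e+00  7.00214543e-04 -3.13886711e+00]
[280.6 202.3] [ 252  175   58   56 2615] [ 0.4309 -0.3102  0.068 ] [ 0.4337 -0.3108  0.055 ]
[442.9 215.9] [ 418  192   50   48 1797] [ 0.4452 -0.1404  0.068 ] [ 0.4492 -0.1337  0.055 ]
[330. 282.] [ 308  269   54   31 1038] [ 0.5257 -0.25    0.068 ] [ 0.5299 -0.2537  0.055 ]
[479.6 288.8] [ 409  277  151   23 1261] [ 0.5307 -0.0817  0.068 ] [ 0.5387 -0.0781  0.055 ]
```

Run:
```python
from h import *
for k in range(2):
    o=robot.get_obs(); print(o["time"],o["tool_pos"],o["qvel"].round(3) if hasattr(o["qvel"],"round") else o["qvel"])
    im=robot.snapshot("wrist")
    for c,s in blobs("wrist",im,0,560,60,260,185,500): print(c.round(1),s,px2w("wrist",s[0]+s[2]/2,s[1]+s[3]/2,.068).round(4),px2w("wrist",*c,.055).round(4))
K,r,t=cam("wrist"); R=cv2.Rodrigues(r)[0]; print(-R.T@t.ravel(),R[2])
print([(round(d["score"],2),np.round(d["centre"],3).tolist()) for d in robot.spot_point("pot_largest","wrist")])
```

```text
3.55 [ 0.42857993 -0.30544287  0.40386915] [ 0.05  -0.042  0.067  0.034  0.048  0.099]
[286.1 203.3] [ 257  176   59   56 2630] [ 0.432 -0.301  0.068] [ 0.4347 -0.3013  0.055 ]
[449.1 216.3] [ 424  193   51   47 1817] [ 0.446  -0.1297  0.068 ] [ 0.4499 -0.1231  0.055 ]
3.6 [ 0.42867027 -0.3031452   0.40378844] [ 0.051 -0.041  0.036  0.045  0.04   0.034]
[282.7 203.3] [ 254  176   58   56 2613] [ 0.4322 -0.3024  0.068 ] [ 0.435  -0.3027  0.055 ]
[445.6 216.1] [ 420  193   51   47 1805] [ 0.446  -0.1314  0.068 ] [ 0.4498 -0.1244  0.055 ]
[ 0.34576212 -0.30212434  0.38420092] [ 0.28308809  0.00222114 -0.95909134]
[(0.56, [0.434, -0.306, 0.001])]
```

play_rows(translation=[[-0.1,0,0.6],[0,0,0.8],[0,0,0.8],[0,0,0.8],[0,0,0.7],[0,0,0.5],[0,0,0],[0,0,0]], twist=[[0,0,0],[0,0,0],[0,0,0],[0,0,0],[0,0,0],[0,0,0],[0,0,0],[0,0,0]], gripper=[1,1,1,1,1,1,1,1])

```text
time: 4.5
tool_pos: [0.4327, -0.2998, 0.2372]
ee_rot: [3.141, 0.0, -3.139]
wrist_force: [0.4, -0.6, 0.4]
width: 0.0941
finger_force: 0.0
```

play_rows(translation=[[0,0,0],[0,0,0],[0,0,0],[0,0,0],[0,0,0]], twist=[[0,0,0],[0,0,0],[0,0,0],[0,0,0],[0,0,0]], gripper=[-1,-1,-1,-1,-1])

```text
time: 5.0
tool_pos: [0.4322, -0.3015, 0.2375]
ee_rot: [-3.14, 0.001, 3.142]
wrist_force: [1.2, -0.2, 1.7]
width: 0.0634
finger_force: 30.0
```

play_rows(translation=[[0,0,-0.5],[0,0,-0.9],[0,0,-0.9],[-0.3,0.4,-0.7],[-0.5,0.8,0],[-0.5,0.9,0],[-0.5,0.9,0],[-0.5,0.9,0]], twist=[[0,0,0],[0,0,0],[0,0,0],[0,0,0],[0,0,0],[0,0,0],[0,0,0],[0,0,0]], gripper=[-1,-1,-1,-1,-1,-1,-1,-1])

```text
time: 5.8
tool_pos: [0.5244, -0.1438, 0.3563]
ee_rot: [3.141, -0.001, 3.141]
wrist_force: [0.2, -0.4, -0.9]
width: 0.0633
finger_force: 30.0
```

play_rows(translation=[[-0.5,0.9,0],[-0.5,0.9,0],[-0.5,0.9,0],[-0.5,0.9,0],[-0.2,0.9,0],[0,0.9,0],[0,0.5,0],[0,0,0]], twist=[[0,0,0],[0,0,0],[0,0,0],[0,0,0],[0,0,0],[0,0,0],[0,0,0],[0,0,0]], gripper=[-1,-1,-1,-1,-1,-1,-1,-1])

```text
time: 6.6
tool_pos: [0.6118, 0.0935, 0.3558]
ee_rot: [3.141, -0.002, -3.137]
wrist_force: [0.8, 0.3, -2.2]
width: 0.0633
finger_force: 30.0
```

play_rows(translation=[[0,0,0],[0,0,0],[0,0,0]], twist=[[0,0,0],[0,0,0],[0,0,0]], gripper=[-1,-1,-1])

```text
time: 6.9
tool_pos: [0.612, 0.0895, 0.3566]
ee_rot: [-3.141, -0.0, 3.14]
wrist_force: [-1.2, -0.6, -1.8]
width: 0.0633
finger_force: 30.0
```

Run:
```python
from h import *
o=robot.get_obs(); print(o["time"],o["tool_pos"],o["ee_rot"]); im=save("wrist","pics/w2.png"); save("scene","pics/s2.png")
for p in [(.611,.0915,.012),(.6025,-.003,.012),(.5935,-.0975,.012),(.5845,-.192,.012)]: print(w2px("wrist",p))
```

```text
6.9 [0.61204211 0.08951713 0.35662427] [-3.14138524e+00 -1.56763624e-04  3.13984426e+00]
[286.05141132 197.49817922]
[196.3370128  189.81488648]
[105.21298801 181.54656723]
[ 12.64566131 173.14728711]
```

View pics/w2.png

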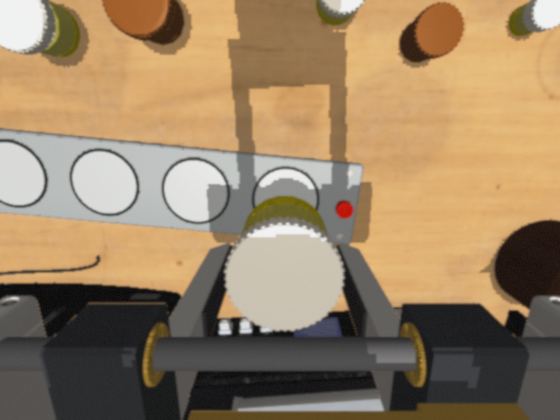

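View pics/s2.png

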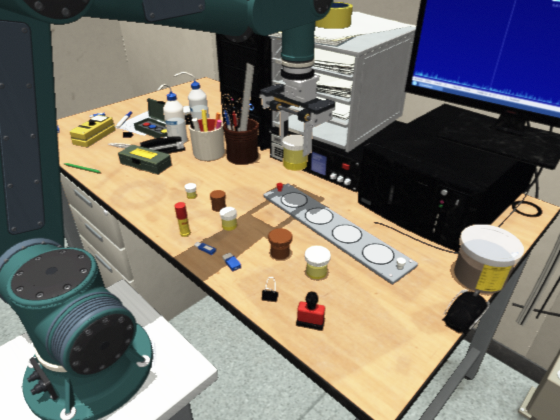

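The scene view shows pot_largest held upright above ring 1. The wrist view shows ring 2 at (195,191), where predicted, and ring 1 centred near (286,197). I'm lowering and releasing.

play_rows(translation=[[0,0,0.5],[0,0,0.8],[0,0,0.7],[0,0,0.4],[0,0,0.2],[0,0,0.05],[0,0,0],[0,0,0]], twist=[[0,0,0],[0,0,0],[0,0,0],[0,0,0],[0,0,0],[0,0,0],[0,0,0],[0,0,0]], gripper=[-1,-1,-1,-1,-1,-1,-1,-1])

```text
time: 7.8
tool_pos: [0.6126, 0.0909, 0.2525]
ee_rot: [3.141, 0.003, -3.141]
wrist_force: [0.1, 0.2, -0.9]
width: 0.0633
finger_force: 30.0
```

play_rows(translation=[[0,0,0],[0,0,0],[0,0,0],[0,0,0],[0,0,0],[0,0,-0.5],[0,0,-0.8],[0,0,-0.8]], twist=[[0,0,0],[0,0,0],[0,0,0],[0,0,0],[0,0,0],[0,0,0],[0,0,0],[0,0,0]], gripper=[0.8,0.8,0.8,0.8,0.8,0.8,0.8,0.8])

```text
time: 8.6
tool_pos: [0.6118, 0.0909, 0.3348]
ee_rot: [-3.142, -0.002, -3.141]
wrist_force: [0.3, -0.3, 0.1]
width: 0.0848
finger_force: 0.0
```

play_rows(translation=[[0.5,-0.68,-0.2],[0.5,-0.68,-0.2],[0.5,-0.68,-0.2],[0.5,-0.68,-0.2],[0.5,-0.68,0],[0.5,-0.68,0],[0.5,-0.68,0],[0.5,-0.68,0]], twist=[[0,0,0],[0,0,0],[0,0,0],[0,0,0],[0,0,0],[0,0,0],[0,0,0],[0,0,0]], gripper=[0.8,0.8,0.8,0.8,0.8,0.8,0.8,0.8])

```text
time: 9.4
tool_pos: [0.451, -0.1276, 0.3668]
ee_rot: [-3.141, 0.001, -3.141]
wrist_force: [1.2, -0.5, -0.5]
width: 0.085
finger_force: 0.0
```

play_rows(translation=[[0,0,0],[0,0,0],[0,0,0]], twist=[[0,0,0],[0,0,0],[0,0,0]], gripper=[0.8,0.8,0.8])

```text
time: 9.7
tool_pos: [0.4524, -0.1262, 0.3667]
ee_rot: [3.141, 0.001, -3.141]
wrist_force: [0.2, 0.3, 0.5]
width: 0.0846
finger_force: 0.0
```

Run:
```python
from h import *
for k in range(2):
    im=robot.snapshot("wrist"); o=robot.get_obs(); print(o["time"],o["tool_pos"])
    for c,s in blobs("wrist",im,0,560,60,260,185,500): print(c.round(1),s,px2w("wrist",s[0]+s[2]/2,s[1]+s[3]/2,.055).round(4))
im=robot.snapshot("top")
for c,s in blobs("top",im,225,275,150,190): print(c.round(1),s,px2w("top",*c,.08).round(4))
```

```text
9.75 [ 0.45251095 -0.12605789  0.3666506 ]
[548.3 180.1] [534 159  26  41 848] [0.4255 0.1204 0.055 ]
9.8 [ 0.45257392 -0.12599921  0.36658326]
[548.2 180.3] [534 159  26  41 852] [0.4254 0.1204 0.055 ]
[249.6 167.9] [ 225  152   50   34 1119] [0.596  0.0852 0.08  ]
```

Run:
```python
from h import *
im=save("wrist","pics/w3.png")
for c,s in blobs("wrist",im,200,360,100,262,150,300): print(c.round(1),s,px2w("wrist",s[0]+s[2]/2,s[1]+s[3]/2,.055).round(4))
print(w2px("wrist",(.4495,-.125,.055)))
```

```text
[284.1 203.4] [ 258  176   53   54 2182] [ 0.4485 -0.1259  0.055 ]
[285.42203304 204.05211808]
```

View pics/w3.png

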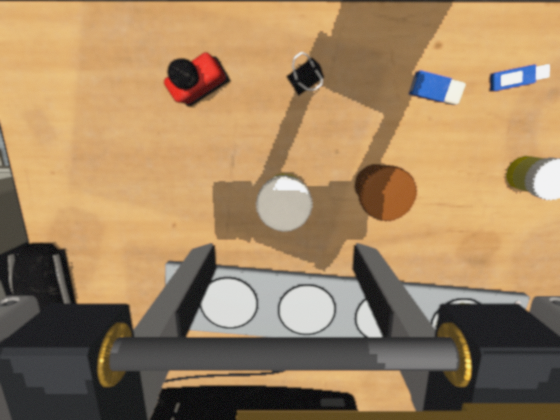

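Pot_third is at (284,203), shaded by the gripper, directly below. Its measured position is (0.449,-0.126).

play_rows(translation=[[0.08,0,0.5],[0,0,0.8],[0,0,0.8],[0,0,0.7],[0,0,0.5],[0,0,0.25],[0,0,0],[0,0,0]], twist=[[0,0,0],[0,0,0],[0,0,0],[0,0,0],[0,0,0],[0,0,0],[0,0,0],[0,0,0]], gripper=[0.8,0.8,0.8,0.8,0.8,0.8,0.8,0.8])

```text
time: 10.7
tool_pos: [0.4494, -0.1267, 0.2256]
ee_rot: [-3.141, 0.001, -3.141]
wrist_force: [0.2, -0.7, 0.1]
width: 0.0846
finger_force: 0.0
```

play_rows(translation=[[0,0,0],[0,0,0],[0,0,0],[0,0,0],[0,0,0],[0,0,-0.5],[0,0,-0.8],[0,0,-0.8]], twist=[[0,0,0],[0,0,0],[0,0,0],[0,0,0],[0,0,0],[0,0,0],[0,0,0],[0,0,0]], gripper=[-1,-1,-1,-1,-1,-1,-1,-1])

```text
time: 11.5
tool_pos: [0.4485, -0.1266, 0.3087]
ee_rot: [3.141, -0.002, -3.141]
wrist_force: [0.6, -0.2, -0.2]
width: 0.0507
finger_force: 30.0
```

play_rows(translation=[[-0.4,0.3,-0.5],[-0.6,0.5,0],[-0.6,0.5,0],[-0.6,0.5,0],[-0.6,0.5,0],[-0.6,0.5,0],[-0.44,0.3,0],[0,0,0]], twist=[[0,0,0],[0,0,0],[0,0,0],[0,0,0],[0,0,0],[0,0,0],[0,0,0],[0,0,0]], gripper=[-1,-1,-1,-1,-1,-1,-1,-1])

```text
time: 12.3
tool_pos: [0.6037, -0.0012, 0.3277]
ee_rot: [3.141, -0.001, -3.139]
wrist_force: [0.1, 0.4, -1.3]
width: 0.0512
finger_force: 30.0
```

play_rows(translation=[[0,0,0.4],[0,0,0.7],[0,0,0.6],[0,0,0.35],[0,0,0.15],[0,0,0.05],[0,0,0],[0,0,0]], twist=[[0,0,0],[0,0,0],[0,0,0],[0,0,0],[0,0,0],[0,0,0],[0,0,0],[0,0,0]], gripper=[-1,-1,-1,-1,-1,-1,-1,-1])

```text
time: 13.1
tool_pos: [0.6029, -0.0028, 0.2402]
ee_rot: [-3.141, 0.003, -3.141]
wrist_force: [0.9, 0.3, -0.7]
width: 0.0509
finger_force: 30.0
```

play_rows(translation=[[0,0,0],[0,0,0],[0,0,0],[0,0,0],[0,0,-0.5],[0,0,-0.8],[0,0,-0.8],[0,0,-0.8]], twist=[[0,0,0],[0,0,0],[0,0,0],[0,0,0],[0,0,0],[0,0,0],[0,0,0],[0,0,0]], gripper=[0.45,0.45,0.45,0.45,0.45,0.45,0.45,0.45])

```text
time: 13.9
tool_pos: [0.6023, -0.0027, 0.3558]
ee_rot: [3.141, -0.0, -3.141]
wrist_force: [0.6, 0.8, 0.9]
width: 0.0683
finger_force: 0.0
```

play_rows(translation=[[0.5,0.3,0],[0.7,0.6,0],[0.7,0.6,0],[0.7,0.6,0],[0.7,0.6,0],[0.7,0.5,0],[0.4,0.3,0],[0,0,0]], twist=[[0,0,0],[0,0,0],[0,0,0],[0,0,0],[0,0,0],[0,0,0],[0,0,0],[0,0,0]], gripper=[0.45,0.45,0.45,0.45,0.45,0.45,0.45,0.45])

```text
time: 14.7
tool_pos: [0.4247, 0.1384, 0.3551]
ee_rot: [3.141, 0.001, -3.138]
wrist_force: [0.7, -0.5, 0.3]
width: 0.0685
finger_force: 0.0
```

play_rows(translation=[[0,0,0],[0,0,0],[0,0,0]], twist=[[0,0,0],[0,0,0],[0,0,0]], gripper=[0.45,0.45,0.45])

```text
time: 15.0
tool_pos: [0.4271, 0.1367, 0.3546]
ee_rot: [-3.141, -0.0, 3.141]
wrist_force: [0.2, -0.1, -1.1]
width: 0.0681
finger_force: 0.0
```

Run:
```python
from h import *
im=save("wrist","pics/w4.png"); o=robot.get_obs(); print(o["time"],o["tool_pos"])
for c,s in blobs("wrist",im,200,360,100,262,150,300): print(c.round(1),s,px2w("wrist",s[0]+s[2]/2,s[1]+s[3]/2,.044).round(4))
print(w2px("wrist",(.4265,.138,.044)))
```

```text
15.05 [0.42707757 0.1367123  0.35449386]
[284.7 206.4] [ 265  186   41   41 1285] [0.4262 0.1377 0.044 ]
[285.82614159 206.82333739]
```

View pics/w4.png

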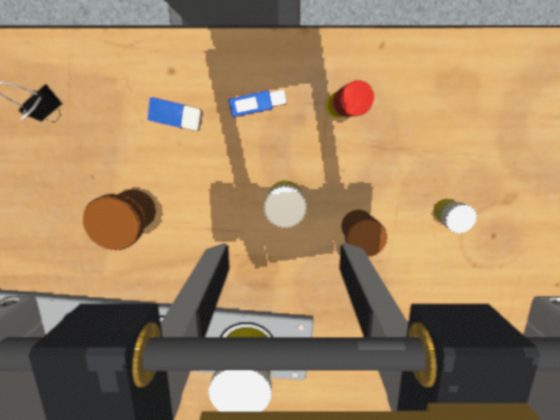

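Pot_second is directly below at (285,206). The brown one at (364,232) clears the fingers.

play_rows(translation=[[0,0,0.5],[0,0,0.8],[0,0,0.8],[0,0,0.7],[0,0,0.5],[0,0,0.23],[0,0,0],[0,0,0]], twist=[[0,0,0],[0,0,0],[0,0,0],[0,0,0],[0,0,0],[0,0,0],[0,0,0],[0,0,0]], gripper=[0.45,0.45,0.45,0.45,0.45,0.45,0.45,0.45])

```text
time: 15.85
tool_pos: [0.4271, 0.1372, 0.2144]
ee_rot: [3.141, 0.001, 3.141]
wrist_force: [0.2, 0.0, 0.3]
width: 0.0686
finger_force: 0.0
```

play_rows(translation=[[0,0,0],[0,0,0],[0,0,0],[0,0,0],[0,0,-0.4],[0,0,-0.8],[0,0,-0.8],[0,0,-0.8]], twist=[[0,0,0],[0,0,0],[0,0,0],[0,0,0],[0,0,0],[0,0,0],[0,0,0],[0,0,0]], gripper=[-1,-1,-1,-1,-1,-1,-1,-1])

```text
time: 16.65
tool_pos: [0.4261, 0.1372, 0.3265]
ee_rot: [-3.142, -0.0, -3.141]
wrist_force: [1.1, -0.2, 0.1]
width: 0.04
finger_force: 30.0
```

play_rows(translation=[[-0.3,-0.5,0],[-0.6,-0.9,0],[-0.6,-0.9,0],[-0.6,-0.9,0],[-0.6,-0.9,0],[-0.6,-0.9,0],[-0.6,-0.6,0],[-0.28,-0.27,0]], twist=[[0,0,0],[0,0,0],[0,0,0],[0,0,0],[0,0,0],[0,0,0],[0,0,0],[0,0,0]], gripper=[-1,-1,-1,-1,-1,-1,-1,-1])

```text
time: 17.45
tool_pos: [0.5949, -0.1001, 0.3248]
ee_rot: [-3.141, -0.0, 3.139]
wrist_force: [0.7, 0.4, -0.6]
width: 0.0402
finger_force: 30.0
```

play_rows(translation=[[0,0,0],[0,0,0.4],[0,0,0.8],[0,0,0.7],[0,0,0.35],[0,0,0.16],[0,0,0.05],[0,0,0]], twist=[[0,0,0],[0,0,0],[0,0,0],[0,0,0],[0,0,0],[0,0,0],[0,0,0],[0,0,0]], gripper=[-1,-1,-1,-1,-1,-1,-1,-1])

```text
time: 18.25
tool_pos: [0.594, -0.0974, 0.2283]
ee_rot: [-3.141, 0.002, -3.141]
wrist_force: [0.2, 0.2, -0.5]
width: 0.0403
finger_force: 30.0
```

play_rows(translation=[[0,0,0],[0,0,0],[0,0,0],[0,0,0],[0,0,0],[0,0,-0.8],[0,0,-0.9],[0,0,-0.9]], twist=[[0,0,0],[0,0,0],[0,0,0],[0,0,0],[0,0,0],[0,0,0],[0,0,0],[0,0,0]], gripper=[0.2,0.2,0.2,0.2,0.2,0.2,0.2,0.2])

```text
time: 19.05
tool_pos: [0.5934, -0.0975, 0.3317]
ee_rot: [3.141, -0.001, -3.141]
wrist_force: [0.2, -0.4, -0.3]
width: 0.0563
finger_force: 0.0
```

play_rows(translation=[[0.4,0.5,-0.5],[0.5,0.9,0],[0.5,0.9,0],[0.5,0.9,0],[0.5,0.9,0],[0.5,0.9,0],[0.5,0.9,0],[0.38,0.9,0]], twist=[[0,0,0],[0,0,0],[0,0,0],[0,0,0],[0,0,0],[0,0,0],[0,0,0],[0,0,0]], gripper=[0.2,0.2,0.2,0.2,0.2,0.2,0.2,0.2])

```text
time: 19.85
tool_pos: [0.441, 0.1757, 0.3513]
ee_rot: [3.141, 0.0, -3.142]
wrist_force: [0.5, 0.8, -0.1]
width: 0.0565
finger_force: 0.0
```

play_rows(translation=[[0,0.9,0],[0,0.9,0],[0,0.9,0],[0,0.8,0],[0,0,0],[0,0,0],[0,0,0],[0,0,0]], twist=[[0,0,0],[0,0,0],[0,0,0],[0,0,0],[0,0,0],[0,0,0],[0,0,0],[0,0,0]], gripper=[0.2,0.2,0.2,0.2,0.2,0.2,0.2,0.2])

```text
time: 20.65
tool_pos: [0.4425, 0.3134, 0.3512]
ee_rot: [-3.141, 0.0, 3.14]
wrist_force: [-0.1, -1.0, 0.1]
width: 0.0566
finger_force: 0.0
```

Run:
```python
from h import *
im=save("wrist","pics/w5.png"); o=robot.get_obs(); print(o["time"],o["tool_pos"])
for c,s in blobs("wrist",im,200,360,100,262,150,200): print(c.round(1),s,px2w("wrist",s[0]+s[2]/2,s[1]+s[3]/2,.034).round(4))
print(w2px("wrist",(.4425,.3145,.034)))
```

```text
20.7 [0.44253852 0.31344758 0.35126247]
[284.9 204.5] [271 191  29  28 633] [0.4422 0.3145 0.034 ]
[285.50831825 205.31057538]
```

View pics/w5.png

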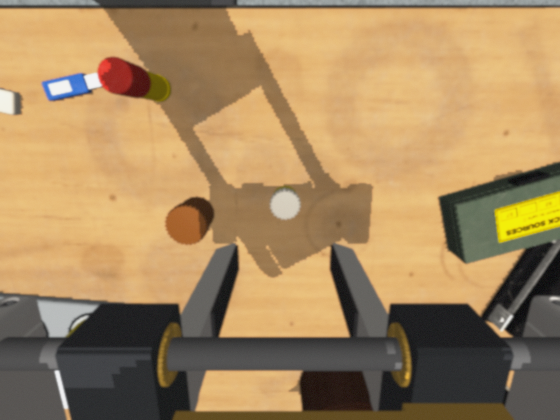

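Pot_smallest is directly below at (285,204), and the dark box is well clear.

play_rows(translation=[[0,0,0.5],[0,0,0.8],[0,0,0.8],[0,0,0.8],[0,0,0.5],[0,0,0.25],[0,0,0],[0,0,0]], twist=[[0,0,0],[0,0,0],[0,0,0],[0,0,0],[0,0,0],[0,0,0],[0,0,0],[0,0,0]], gripper=[0.2,0.2,0.2,0.2,0.2,0.2,0.2,0.2])

```text
time: 21.5
tool_pos: [0.4429, 0.3144, 0.2063]
ee_rot: [3.141, 0.002, 3.141]
wrist_force: [1.3, 0.3, -0.3]
width: 0.0565
finger_force: 0.0
```

play_rows(translation=[[0,0,0],[0,0,0],[0,0,0],[0,0,0],[0,0,-0.5],[0,0,-0.9],[0,0,-0.9],[0,0,-0.9]], twist=[[0,0,0],[0,0,0],[0,0,0],[0,0,0],[0,0,0],[0,0,0],[0,0,0],[0,0,0]], gripper=[-1,-1,-1,-1,-1,-1,-1,-1])

```text
time: 22.3
tool_pos: [0.4421, 0.3144, 0.3343]
ee_rot: [-3.141, -0.0, -3.141]
wrist_force: [1.4, 0.4, -0.4]
width: 0.0294
finger_force: 30.0
```

play_rows(translation=[[0,-0.5,0],[-0.2,-0.9,0],[-0.2,-0.9,0],[-0.2,-0.9,0],[-0.2,-0.9,0],[-0.2,-0.9,0],[-0.3,-0.9,0],[-0.3,-0.9,0]], twist=[[0,0,0],[0,0,0],[0,0,0],[0,0,0],[0,0,0],[0,0,0],[0,0,0],[0,0,0]], gripper=[-1,-1,-1,-1,-1,-1,-1,-1])

```text
time: 23.1
tool_pos: [0.5064, 0.041, 0.3332]
ee_rot: [3.141, 0.0, -3.141]
wrist_force: [-0.3, -0.6, -0.9]
width: 0.0293
finger_force: 30.0
```

play_rows(translation=[[-0.3,-0.9,0],[-0.3,-0.9,0],[-0.3,-0.9,0],[-0.3,-0.9,0],[-0.3,-0.9,0],[-0.3,-0.9,0],[-0.15,-0.46,0],[0,0,0]], twist=[[0,0,0],[0,0,0],[0,0,0],[0,0,0],[0,0,0],[0,0,0],[0,0,0],[0,0,0]], gripper=[-1,-1,-1,-1,-1,-1,-1,-1])

```text
time: 23.9
tool_pos: [0.5847, -0.1939, 0.3324]
ee_rot: [3.141, -0.001, 3.139]
wrist_force: [0.0, 0.6, -1.0]
width: 0.029
finger_force: 30.0
```

play_rows(translation=[[0,0,0],[0,0,0.6],[0,0,0.9],[0,0,0.7],[0,0,0.4],[0,0,0.2],[0,0,0.05],[0,0,0]], twist=[[0,0,0],[0,0,0],[0,0,0],[0,0,0],[0,0,0],[0,0,0],[0,0,0],[0,0,0]], gripper=[-1,-1,-1,-1,-1,-1,-1,-1])

```text
time: 24.7
tool_pos: [0.5849, -0.1917, 0.2204]
ee_rot: [-3.141, 0.002, -3.141]
wrist_force: [-0.3, 0.2, 0.9]
width: 0.0293
finger_force: 30.0
```

play_rows(translation=[[0,0,0],[0,0,0],[0,0,0],[0,0,0],[0,0,0],[0,0,-0.6],[0,0,-0.9],[0,0,-0.9]], twist=[[0,0,0],[0,0,0],[0,0,0],[0,0,0],[0,0,0],[0,0,0],[0,0,0],[0,0,0]], gripper=[-0.05,-0.05,-0.05,-0.05,-0.05,-0.05,-0.05,-0.05])

```text
time: 25.5
tool_pos: [0.5842, -0.1919, 0.3152]
ee_rot: [3.141, -0.002, -3.142]
wrist_force: [0.4, 0.1, -0.5]
width: 0.0446
finger_force: 0.0
```

play_rows(translation=[[0,0,-0.9],[0.9,0,0],[0.9,0,0],[0.9,0,0],[0.9,0.5,0],[0.5,0.5,0],[0,0,0],[0,0,0]], twist=[[0,0,0],[0,0,0],[0,0,0],[0,0,0],[0,0,0],[0,0,0],[0,0,0],[0,0,0]], gripper=[-0.05,-0.05,-0.05,-0.05,-0.05,-0.05,-0.05,-0.05])

```text
time: 26.3
tool_pos: [0.4204, -0.1519, 0.3516]
ee_rot: [-3.141, 0.002, -3.141]
wrist_force: [0.1, -0.2, -0.4]
width: 0.0449
finger_force: 0.0
```

Run:
```python
from h import *
o=robot.get_obs(); print(o["time"],o["tool_pos"],o["width"]); im=save("top","pics/t6.png"); save("wrist","pics/w6.png")
c=im[140:280,150:410]; cv2.imwrite("pics/t6.png",cv2.cvtColor(cv2.resize(c,None,fx=3,fy=3,interpolation=cv2.INTER_CUBIC),cv2.COLOR_RGB2BGR))
R=[(.611,.0915),(.6025,-.003),(.5935,-.0975),(.5845,-.192)]
for (x,y),h in zip(R,[.068,.055,.044,.034]): print("pred top",(w2px("top",(x,y,h+.012))-[150,140])*3, "wrist",w2px("wrist",(x,y,h+.012)),w2px("wrist",(x,y,.012)))
```

```text
26.3 [ 0.42035493 -0.15187169  0.35156314] 0.044855384140135936
pred top [292.52108036  68.43989229] wrist [525.9702777  398.57731303] [484.85492339 350.72033171]
pred top [390.92871362  81.81019074] wrist [427.90194379 381.47590867] [407.98760217 344.88206735]
pred top [487.5062017   94.84048235] wrist [335.94129316 366.41663387] [330.13910221 338.6170259 ]
pred top [582.57587387 107.37708945] wrist [248.11960189 352.70786133] [251.21304705 332.26526565]
```

View pics/t6.png

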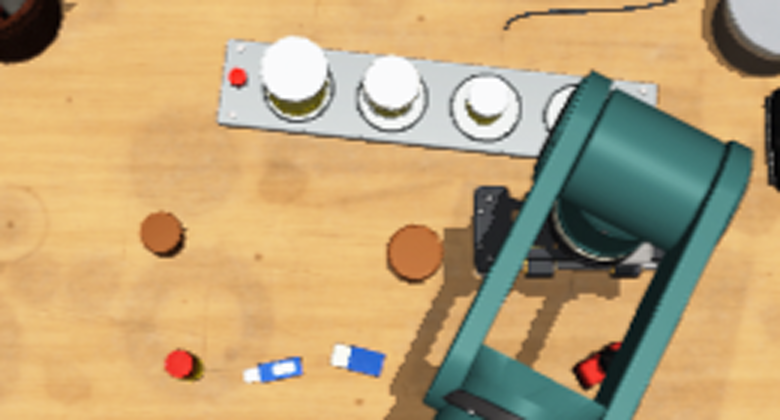

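View pics/w6.png

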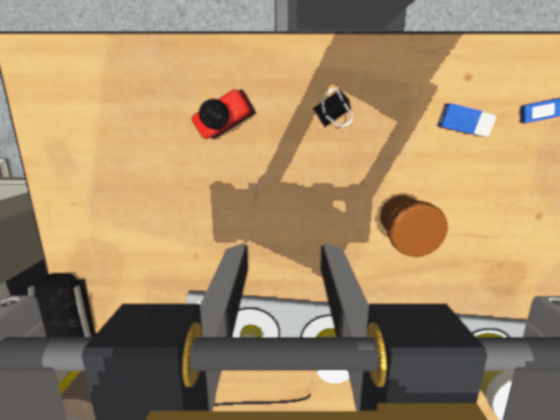

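Rings 1–3 hold their pots centred in the top crop (caps at (295,70), (392,84) and (488,97)). The smallest is hidden by the arm, but the wrist view shows its base on the ring centre at (251,331). I'm moving the arm aside for one check.

play_rows(translation=[[0.3,0.9,-0.5],[0.3,0.9,-0.5],[0.3,0.9,-0.5],[0,0.9,0],[0,0.9,0],[0,0.9,0],[0,0.9,0],[0,0.9,0]], twist=[[0,0,0],[0,0,0],[0,0,0],[0,0,0],[0,0,0],[0,0,0],[0,0,0],[0,0,0]], gripper=[0,0,0,0,0,0,0,0])

```text
time: 27.2
tool_pos: [0.3852, 0.1376, 0.4112]
ee_rot: [-3.142, 0.0, -3.142]
wrist_force: [0.8, -0.2, 0.4]
width: 0.0469
finger_force: 0.0
```

play_rows(translation=[[0,0.9,0],[0,0.9,0],[0,0.9,0],[0,0.9,0],[0,0.9,0],[0,0,0],[0,0,0],[0,0,0]], twist=[[0,0,0],[0,0,0],[0,0,0],[0,0,0],[0,0,0],[0,0,0],[0,0,0],[0,0,0]], gripper=[0,0,0,0,0,0,0,0])

```text
time: 28.0
tool_pos: [0.385, 0.3156, 0.4108]
ee_rot: [-3.141, -0.0, 3.141]
wrist_force: [0.2, 0.3, 0.7]
width: 0.047
finger_force: 0.0
```

Run:
```python
from h import *
im=robot.snapshot("top")
c=im[140:240,215:385]; cv2.imwrite("pics/t7.png",cv2.cvtColor(cv2.resize(c,None,fx=4.7,fy=4.7,interpolation=cv2.INTER_CUBIC),cv2.COLOR_RGB2BGR))
R=[(.611,.0915),(.6025,-.003),(.5935,-.0975),(.5845,-.192)]
for (x,y),h in zip(R,[.068,.055,.044,.034]): print("cap",((w2px("top",(x,y,h+.012))-[215,140]+.5)*4.7).round(), "ring",((w2px("top",(x,y,.012))-[215,140]+.5)*4.7).round())
for n in ["pot_smallest","pot_second","pot_third","pot_largest"]: print(n,[(round(d["score"],2),np.round(d["centre"],3).tolist()) for d in robot.spot_point(n,"top")])
```

```text
cap [155. 110.] ring [161. 141.]
cap [309. 131.] ring [308. 155.]
cap [461. 151.] ring [455. 170.]
cap [610. 171.] ring [601. 185.]
pot_smallest [(0.6, [0.589, -0.191, 0.014])]
pot_second [(0.74, [0.594, -0.1, 0.013]), (0.62, [0.462, 0.218, 0.004])]
pot_third [(0.84, [0.442, -0.026, -0.001]), (0.81, [0.606, -0.002, 0.01])]
pot_largest [(0.59, [0.616, 0.094, 0.011]), (0.35, [0.34, -0.207, -0.004])]
```

View pics/t7.png

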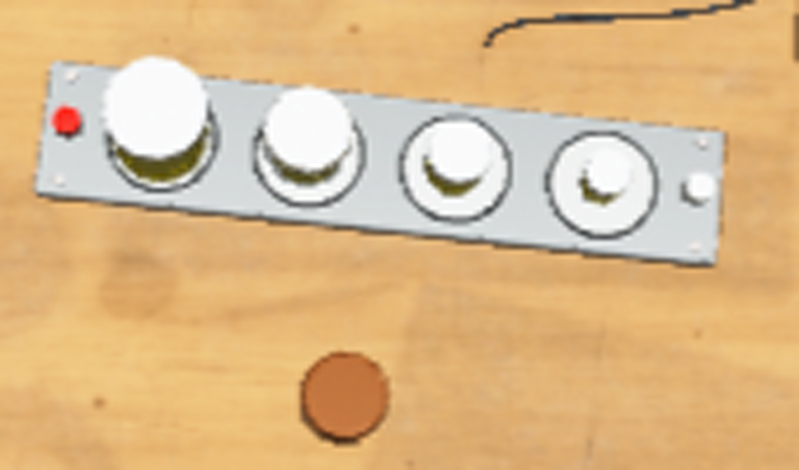

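All four pots stand in order. The ring centres at (160,140), (308,155), (455,168) and (602,184) and the caps match the predicted pixels to about 2–3 mm. I'm handing in.

```bash
python3 -c "
from bench import robot
print(robot.close_job())"
```

```text
the job is handed in; nothing more can be done
None
```

The four white-capped pots stand upright on their rings, largest beside the red knob to smallest beside the white knob, each within about 2–3 mm of centre in the last top view; the glue stick and date stamp were never handled, the gripper is empty, and the job was handed in at about 28 s.

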